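# Fit the float and snap the cover on a level-switch housing

## Robot

A 7-joint arm with a two-finger parallel gripper is mounted at the origin on the work surface. World frame = base frame: x ahead of the robot, y to its left, z up, the work surface at z = 0. Lengths are in m, angles in rad, forces in N, time in s.
With the tool pointing down it reaches from about 0.4 to 0.85 m from the base axis. Payload 10.4 kg.
Tool frame: the origin (TCP) lies at the very end of the fingers, on their centre line; the grasp point (between the pads) lies 19 mm behind it; z points along the fingers, y is the line along which they close (so a half turn about z gives the same grasp; the last joint's range is limited). The gripper opens to 85 mm and grips with 20 to 120 N. Pads are 22 mm wide; open, the fingers measure 114 mm over their backs; the gripper's body (76 mm by 85 mm) begins 54 mm behind the grasp point. The pads swing forward as they close: fully open they stand 13 mm farther back than shut.
Start: joints at [1.238, 0.332, -0.065, 1.46, 0.022, 1.35, -0.088], TCP at [0.191, -0.595, 0.231] pointing down, gripper open.
Joint ranges: [-2.6, 2.6], [-0.5, 2.12], [-1.47, 1.34], [0.16, 2.42], [-1.27, 4.41], [0.06, 2.06], [-2.6, 2.6]. Speed limits (rad/s): [2.22, 2.22, 2.79, 2.79, 3.14, 3.14, 3.14].

## Interface

Orientations are given as a unit quaternion [x, y, z, w].
In Python, from workcell import * gives the robot as it stands.
- The arm moves only by the tool step_arm, never from a script. Its argument "commands" is one flat list of numbers, 7 for each row, row after row: the finger opening in mm, from 0 to 85.4, then the shift along the world's x, y, z as a fraction of full scale, then the turn, a rotation vector about the world's x, y, z as a fraction of full scale. A call has exactly 10 rows; each row is the pose to reach, as a shift and turn from the pose commanded when the call began, turning the shorter way round; what a row does not reach only later rows make up. Full scale, the value 1, is 0.6 m for a shift and pi rad for a turn. A row lasts 1/8 s, in which the tool goes at most 62.5 mm and 10.7 degrees, less where a joint would pass 70% of its speed; a pose out of reach is approached as far as the arm can. A call with a number of a shift or a turn outside -1 to 1 is refused whole. A call with a gripper value outside its range is refused whole. The fingers move at their own pace and stop on an object; "squeeze" is the grip in N (left out, the last holds). Time passes only in rows, so rows that repeat a pose let the fingers close, or fill a call up. It gives the time, the measured TCP pose, the force, the opening and the grip force at its end, in the units of the state.
- get_obs(): the state, without advancing time (a new reading comes with each control period).
- camera(name): name is "side" or "top" or "wrist"; returns the picture (420x560x3 uint8, red, green, blue); there is no depth.
- camera_params(name): a dict with "mtx" (3x3 intrinsics, pixels), "extrinsics" (4x4, takes a point from world to camera coordinates); the wrist camera has in their place "tool_from_camera" (4x4, takes a point from camera to tool coordinates, whose origin is the TCP and whose axes are the flange's). Camera axes: x right, y down, z forward; pixel columns grow to the right and rows downward; lengths in m; the calibration is good to about 2 mm. A picture is of the moment at which its call begins: read the wrist's pose just before it. camera_params takes no time and is no camera call.
- hand_in(): hands the job in; it is judged then, once.
The state is a dict: "clock": time; "joint_pos": joint angles; "joint_velocities": joint speeds; "tau": joint torques, N m; "position": TCP position; "ee_rot": TCP orientation; "ft_force": force on the tool from outside, world axes, zero at the start; "torque": the same for the moment, N m; "grip_width": opening from 0.0 (shut) to 1.0 (fully open); "grasp_force": force on a finger pad.
Only numpy, scipy, OpenCV 4.12 (cv2) and the standard library are available. Lean on these libraries where they do the work, as an engineer would, in place of code of your own. Each camera call takes 0.05 s, during which the arm holds its last target. There are 200 camera calls.

## Task

Pick the yellow float ball off its stand, lower it gently onto the white seat ring inside the deep blue float chamber (do not drop or ram it) and let go of it. Then set the orange cover squarely on the chamber, long sides together, and press it straight down until it snaps past both yellow rollers and lies fully home, flat on the black seal all round. Finish while still holding the cover down: keep pressing firmly, around 15 N, and do not let go; leave the spool, jar and screwdriver where they are.

Things in the scene. Friction and masses are not known exactly. Their poses are not given: they have to be found in the camera images.
- chamber: Blue open-topped float chamber, fixed. Origin: centre of its underside, z up. Outside 130 mm along x, 96 mm along y, walls and floor 6 mm, opening 118 x 84 mm, 65 mm deep below the wall top, a 3 mm black seal on the walls: seal face 74 mm above the origin. On each long side (y) a grey catch housing, 64 mm along x, out to y = +-70 mm, 92 mm high. Brass pipe stub at the -x end. A half turn fits too.
- seal: Black sealing frame on the top of the chamber walls, 130 x 96 mm outside, 6 mm wide, 3 mm thick, fixed to the chamber. Its origin coincides with the chamber's origin (centre of the chamber's underside), its upper face is 74 mm above that.
- seat (a point): Centre of the upper edge of the white seat ring on the chamber floor (ring 36 mm outside diameter, 28 mm hole, its top 24 mm above the chamber's underside, 50 mm below the seal face). A float resting on it has its centre 17 mm above this point.
- float_center (a point): Centre of the yellow float ball: diameter 44 mm, 35 to 70 g, smooth, rigid. It starts on the stand, its centre 37 mm above the bench.
- stand: White ring standing on the bench, fixed, 36 mm outside diameter, 28 mm hole, 20 mm high, on which the float lies. Origin: centre of its underside.
- cover: Orange snap cover, 0.13 to 0.19 kg, right way up on the bench. Origin: centre of the plate's underside, z up, 20 mm over the bench at the start. Plate 130 mm along x, 96 mm along y (102 mm over the rounded snap edges in mid long sides), 6 mm thick. Four tabs with round ends reach 20 mm below and enter the opening with 1.2 mm play each side in y, 2 mm in x. Fits either way round.
- cover_grip (a point): Where to grip the cover: middle of its black grip ridge (60 mm along the cover's x, 24 mm wide along its y, fingers either side in y). The point is 28 mm above the cover's origin, 22 mm above the plate's upper face, 12 mm below the ridge's top.
- cover_left (a point): Underside of the cover plate at the middle of its +y long edge, 48 mm from the cover's origin.
- cover_right (a point): Underside of the cover plate at the middle of its -y long edge, 48 mm from the cover's origin.
- chamber_rim (a point): Centre of the opening at seal face height, 74 mm above the chamber's origin: where the cover's origin lies when home. Pressed down, the cover meets the rollers 14 mm above home, the push rises to 10 to 13 N at about 11 mm, falls to nothing at 7 mm (below that the rollers pull it down with up to 13 N), and rises again when the plate meets the seal.
- catch_l (a joint): Travel (m, 0 at rest, up to 0.008 outwards) of the sprung catch on the chamber's +y side, 4 N/mm: a yellow roller, 10 mm diameter, 40 mm long along the chamber's x, axis at rest at y = 52.5 mm, 84 mm high. Between the two rollers 95 mm are clear.
- catch_r (a joint): The same on the chamber's -y side (y = -52.5 mm), growing outwards.
- spool: Green empty spool, 64 mm diameter, 40 mm high, a bystander beyond the chamber. Origin: centre of its underside.
- jar: Small round jar with a blue cap, 52 mm diameter, 70 mm high, a bystander beyond the chamber. Origin: centre of its underside.
- driver: Red-handled screwdriver, about 190 mm long, lying crosswise beyond the chamber, a bystander. Origin: near the middle of its underside, x along its length towards the tip.
- float: The float ball itself (same ball as float_center); its origin is a point on its surface that turns with it, so use float_center for its place.
Things that resemble listed ones, but are neither listed nor needed, are in the scene too. Of the things that look like the float, the middle-sized one is meant. Several things have the shape of the cover; the one meant has the colours described above.

How it is judged:
By the outcome, as a careful person would: the job done as asked, in the order asked, and still so for the second after the job is handed in, while the arm keeps its last pose, push and grip.
It also fails if it takes over 72 s, if anything falls off the work surface, if the arm or the gripper's body presses on something with over 40 N, if the wrist force passes 120 N, or if a joint passes its speed limit or range.

## Working session

There is one attempt and no reset: what is moved stays moved. The work goes in short steps, Python scripts to look and compute and a tool call to move; the robot and the scene stay as the last step left them, time stands still between calls to the robot, and variables do not carry over. Pictures are saved under pics/ and viewed, at most 10 in all, crops included, and the job is handed in when it is done.

Besides the shell and the picture viewer there is one more tool, called after ">>>" as name(argument=value, ...) on one line, values as JSON. step_arm: Moves the arm, as the interface text tells. Its arguments: {"type":"object","properties":{"commands":{"type":"array","items":{"type":"number"}},"squeeze":{"type":"number"}},"required":["commands"]}

```bash
mkdir -p pics; python3 - <<'E'
from workcell import *
import cv2
o=get_obs(); print({k:o[k] for k in('clock','position','ee_rot','ft_force','grip_width')})
for n in('top','side'):
    p=camera_params(n); print(n,p)
    cv2.imwrite(f'pics/{n}0.png',cv2.resize(camera(n)[:,:,::-1],(800,600),interpolation=cv2.INTER_CUBIC))
print(camera_params('wrist'))
E
```

```text
{'clock': 0.0, 'position': array([ 0.19045859, -0.59490317,  0.23052176]), 'ee_rot': array([ 9.88026987e-01,  1.54279635e-01, -1.23835343e-04, -6.72514422e-04]), 'ft_force': array([-0.9278405 ,  0.69017922,  0.26998423]), 'grip_width': 1.002618619402167}
top {'mtx': array([[487.70294506,   0.        , 282.69739237],
       [  0.        , 487.70294506, 215.9765918 ],
       [  0.        ,   0.        ,   1.        ]]), 'extrinsics': array([[ 0.0035082 , -0.999987  ,  0.00369994,  0.031887  ],
       [-0.99593882, -0.00382681, -0.0899512 ,  0.58958917],
       [ 0.08996419, -0.00336934, -0.9959393 ,  1.31271268],
       [ 0.        ,  0.        ,  0.        ,  1.        ]])}
side {'mtx': array([[440.93134019,   0.        , 287.62514224],
       [  0.        , 440.93134019, 210.4047404 ],
       [  0.        ,   0.        ,   1.        ]]), 'extrinsics': array([[-0.70076707, -0.71332417,  0.00970262,  0.41245276],
       [-0.42477895,  0.40629725, -0.80900271,  0.31516411],
       [ 0.57313904, -0.57104393, -0.58772482,  0.94884746],
       [ 0.        ,  0.        ,  0.        ,  1.        ]])}
{'mtx': array([[295.64231122,   0.        , 280.51659336],
       [  0.        , 295.64231122, 206.63409366],
       [  0.        ,   0.        ,   1.        ]]), 'tool_from_camera': array([[ 2.90439673e-05, -9.46504199e-01, -3.22691494e-01,
         8.25151396e-02],
       [ 9.99999458e-01, -3.08440615e-04,  9.94709480e-04,
        -3.86748382e-04],
       [-1.04102786e-03, -3.22691348e-01,  9.46503677e-01,
        -1.43346057e-01],
       [ 0.00000000e+00,  0.00000000e+00,  0.00000000e+00,
         1.00000000e+00]])}
```

View pics/top0.png

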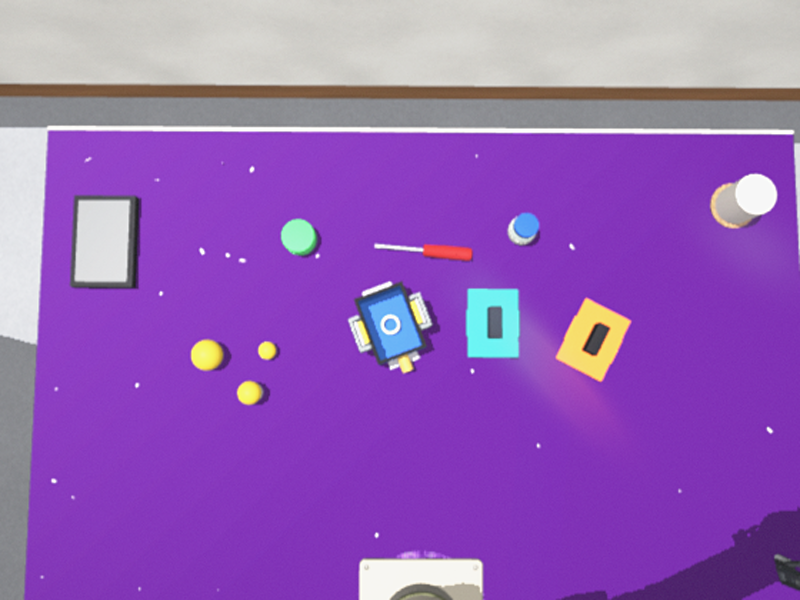

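View pics/side0.png

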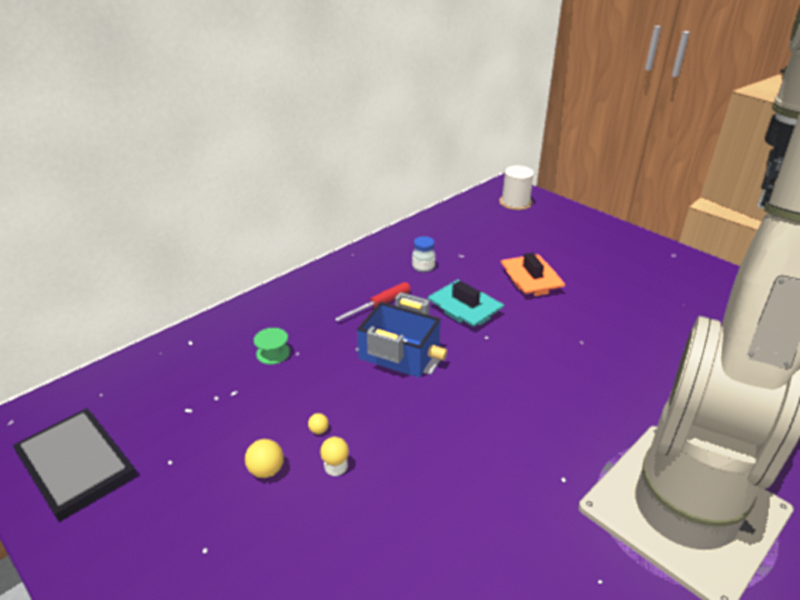

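```bash
cat > h.py <<'E'
from workcell import *
import numpy as np, cv2
from scipy.spatial.transform import Rotation as R
def ray(name,uv,z,obs=None):
    p=camera_params(name); d=np.linalg.inv(p['mtx'])@[uv[0],uv[1],1]
    if name=='wrist':
        T=p['tool_from_camera']; r=R.from_quat(obs['ee_rot']).as_matrix()
        d=r@T[:3,:3]@d; c=obs['position']+r@T[:3,3]
    else:
        E=p['extrinsics']; d=E[:3,:3].T@d; c=-E[:3,:3].T@E[:3,3]
    return c+d*(z-c[2])/d[2]
def yaw(o): # direction of tool y in world, deg mod 180
    m=R.from_quat(o['ee_rot']).as_matrix(); return np.degrees(np.arctan2(m[1,1],m[0,1]))
def shot(name,f,crop=None):
    o=get_obs(); im=camera(name)[:,:,::-1]
    if crop: u,v,w,h=crop; im=im[v:v+h,u:u+w]
    s=min(800/im.shape[1],600/im.shape[0]); cv2.imwrite('pics/'+f,cv2.resize(im,None,fx=s,fy=s,interpolation=cv2.INTER_CUBIC)); return o
E
python3 - <<'E'
from h import *
for n,uv,z in(('float',(250,392),.037),('ring',(390.5,324),.024),('ridge',(597,338),.06)):
    print(n,ray('top',np.array(uv)*.7,z).round(4))
for n,uv,z in(('float',(334.5,451),.037),):
    print(n,ray('side',np.array(uv)*.7,z).round(4))
shot('top','crop.png',(235,190,210,90))
o=get_obs();print(yaw(o))
E
```

```text
float [0.4294 0.3236 0.037 ]
ring [0.5598 0.0596 0.024 ]
ridge [ 0.5325 -0.327   0.06  ]
float [0.4283 0.3257 0.037 ]
-72.24691613782231
```

View pics/crop.png

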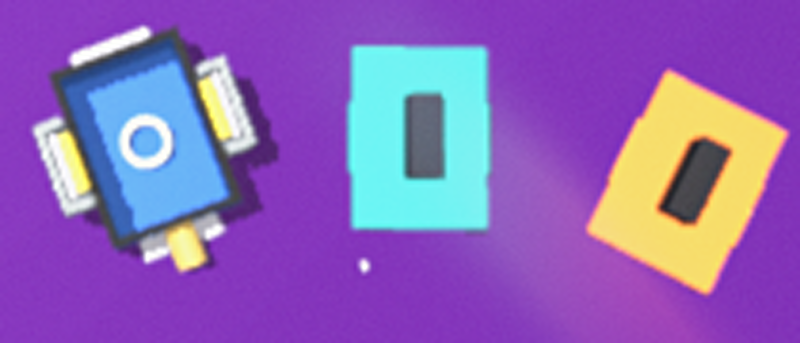

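>>> step_arm(commands=[85,0.483,1,0.117,0,0,0.512,85,0.483,1,0.117,0,0,0.512,85,0.483,1,0.117,0,0,0.512,85,0.483,1,0.117,0,0,0.512,85,0.483,1,0.117,0,0,0.512,85,0.483,1,0.117,0,0,0.512,85,0.483,1,0.117,0,0,0.512,85,0.483,1,0.117,0,0,0.512,85,0.483,1,0.117,0,0,0.512,85,0.483,1,0.117,0,0,0.512])

```text
clock: 1.4
position: [0.4613, -0.0337, 0.2971]
ee_rot: [0.574, 0.819, -0.0, 0.0]
ft_force: [1.1, -0.7, -0.7]
grip_width: 0.994
grasp_force: 0.0
```

```bash
python3 - <<'E'
from h import *
o=shot('wrist','w1.png'); print(o['clock'],o['position'],yaw(o),o['ee_rot'],o['joint_pos'].round(2))
import pickle; pickle.dump(o,open('w1.pkl','wb'))
E
```

```text
1.4 [ 0.46128373 -0.03369434  0.29712904] 19.9865021956852 [ 5.73672922e-01  8.19084395e-01 -7.54869826e-05  3.56225328e-04] [ 0.71 -0.03 -0.71  1.73 -0.02  1.43  0.35]
```

View pics/w1.png

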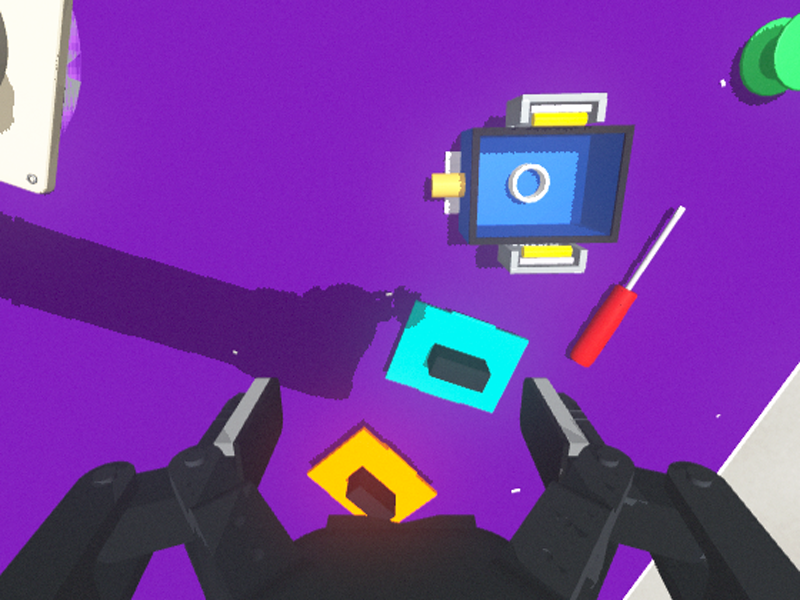

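```bash
python3 - <<'E'
from h import *
import pickle; o=pickle.load(open('w1.pkl','rb'))
P=[ray('wrist',np.array(q)*.7,.074,o)[:2] for q in((471,128),(634,126),(618,244),(468,240))]
print(np.round(P,4),np.mean(P,0)); 
for a,b in((0,1),(3,2),(3,0),(2,1)):
    d=P[b]-P[a]; print(np.linalg.norm(d),np.degrees(np.arctan2(d[1],d[0])))
print('ring',ray('wrist',np.array((529.5,183.5))*.7,.024,o))
Q=[ray('top',np.array(q)/3.81+[235,190],.074)[:2] for q in((178,30),(52,75),(118,245),(243,205))]
print(np.mean(Q,0),np.round(Q,4), ray('top',np.array((147,141))/3.81+[235,190],.024))
E
```

```text
[[ 0.4796  0.0802]
 [ 0.6025  0.1265]
 [ 0.6385  0.0369]
 [ 0.513  -0.005 ]] [0.55838433 0.05967722]
0.13135267663710912 20.642451854501452
0.13227893017905468 18.447977276250747
0.09153193622600216 111.42586270337178
0.09661094050393983 111.87653737154051
ring [0.55792765 0.05872356 0.024     ]
[0.5576455  0.05773079] [[ 0.6335  0.037 ]
 [ 0.6016  0.1245]
 [ 0.4838  0.0778]
 [ 0.5117 -0.0084]] [0.55919087 0.05896147 0.024     ]
```

>>> step_arm(commands=[85,-0.053,0.598,-0.1,0,0,0,85,-0.053,0.598,-0.1,0,0,0,85,-0.053,0.598,-0.1,0,0,0,85,-0.053,0.598,-0.1,0,0,0,85,-0.053,0.598,-0.1,0,0,0,85,-0.053,0.598,-0.2,0,0,0,85,-0.053,0.598,-0.295,0,0,0,85,-0.053,0.598,-0.295,0,0,0,85,-0.053,0.598,-0.295,0,0,0,85,-0.053,0.598,-0.295,0,0,0])

```text
clock: 2.7
position: [0.4306, 0.3233, 0.1222]
ee_rot: [0.575, 0.818, 0.001, 0.001]
ft_force: [0.5, 0.4, 0.7]
grip_width: 0.993
grasp_force: 0.0
```

```bash
python3 - <<'E'
from h import *
o=shot('wrist','w2.png'); print(o['clock'],o['position'],yaw(o),o['joint_pos'].round(2))
import pickle; pickle.dump(o,open('w2.pkl','wb'))
E
```

```text
2.7 [0.43059666 0.32325731 0.12217573] 19.82436379863902 [ 0.11  0.4  -1.    1.79  0.37  1.15 -0.66]
```

View pics/w2.png

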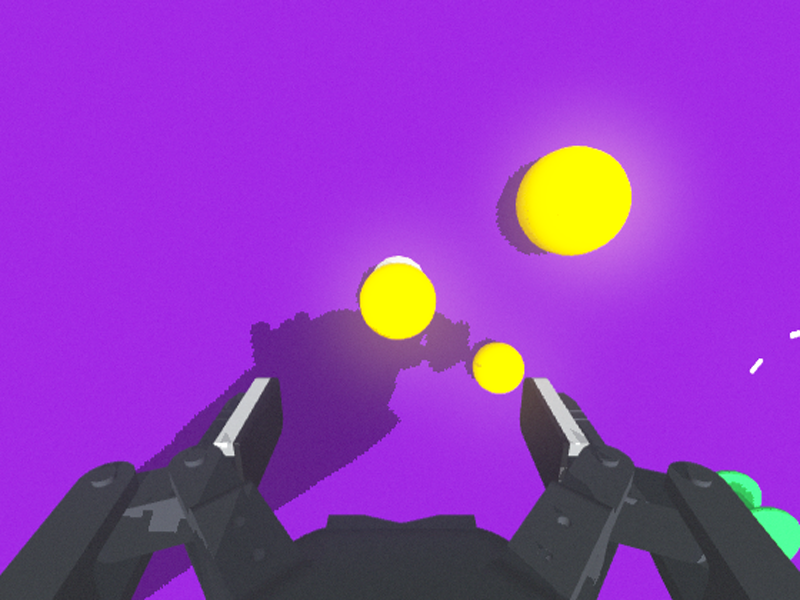

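```bash
python3 - <<'E'
from h import *
import pickle; o=pickle.load(open('w2.pkl','rb'))
m=R.from_quat(o['ee_rot']).as_matrix()
for uv,z in(((398,301),.037),((498,368),.015),((574,200),.033)):
    p=ray('wrist',np.array(uv)*.7,z,o); print(p, m.T@(p-o['position']))
print(get_obs()['position'])
E
```

```text
[0.4281825  0.32436559 0.037     ] [ 0.00185397 -0.00217721  0.08516915]
[0.50946599 0.29486043 0.015     ] [-0.05347085  0.06420963  0.10738428]
[0.49866815 0.40980424 0.033     ] [0.05832451 0.09309296 0.08948946]
[0.43059105 0.32319874 0.12208898]
```

>>> step_arm(commands=[75,-0.0035,0.002,-0.06,0,0,0,75,-0.0035,0.002,-0.12,0,0,0,75,-0.0035,0.002,-0.172,0,0,0,75,-0.0035,0.002,-0.172,0,0,0,60,-0.0035,0.002,-0.172,0,0,0,50,-0.0035,0.002,-0.172,0,0,0,38,-0.0035,0.002,-0.172,0,0,0,38,-0.0035,0.002,-0.172,0,0,0,38,-0.0035,0.002,-0.172,0,0,0,38,-0.0035,0.002,-0.172,0,0,0], squeeze=25)

```text
clock: 4.0
position: [0.428, 0.3249, 0.0179]
ee_rot: [0.574, 0.819, 0.001, 0.001]
ft_force: [0.3, -1.8, 7.8]
grip_width: 0.496
grasp_force: 24.7
```

>>> step_arm(commands=[38,0,0,0.05,0,0,0,38,0,0,0.12,0,0,0,38,0,0,0.21,0,0,0,38,0.04,-0.08,0.22,0,0,0,38,0.08,-0.16,0.22,0,0,0,38,0.12,-0.24,0.22,0,0,0,38,0.16,-0.33,0.22,0,0,0,38,0.2,-0.4,0.22,0,0,0.002,38,0.217,-0.4425,0.22,0,0,0.002,38,0.217,-0.4425,0.22,0,0,0.002])

```text
clock: 5.25
position: [0.5579, 0.0563, 0.1486]
ee_rot: [0.573, 0.819, -0.0, 0.0]
ft_force: [0.3, 0.3, 0.2]
grip_width: 0.5
grasp_force: 25.6
```

```bash
python3 - <<'E'
from h import *
o=shot('wrist','w3.png'); print(o['clock'],o['position'],yaw(o),o['ft_force'],o['grip_width'])
import pickle; pickle.dump(o,open('w3.pkl','wb'))
E
```

```text
5.25 [0.55785764 0.05630439 0.14859525] 20.0276830136463 [0.25277786 0.34358693 0.2398849 ] 0.500205512095498
```

View pics/w3.png

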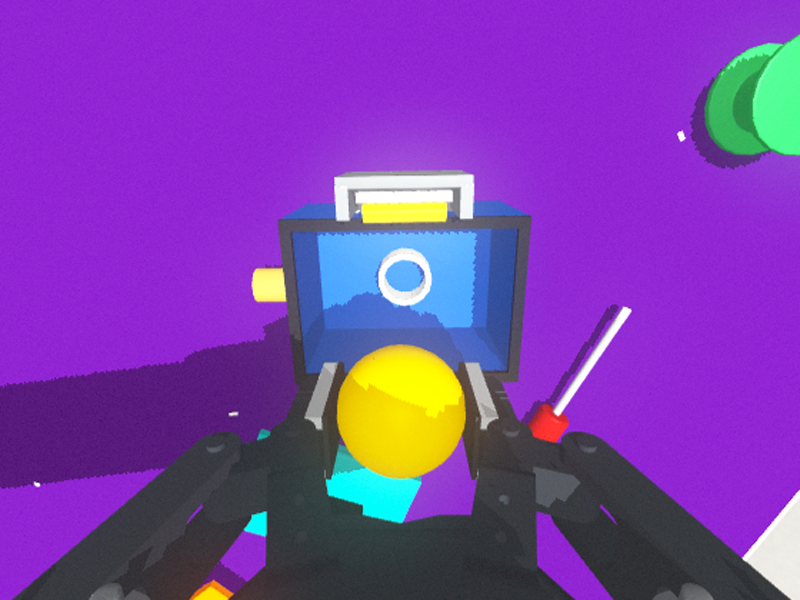

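```bash
python3 - <<'E'
from h import *
import pickle; o=pickle.load(open('w3.pkl','rb'))
r=ray('wrist',np.array((405,277))*.7,.024,o); m=R.from_quat(o['ee_rot']).as_matrix()
print('ring',r)
for h in(.015,.018,.021): 
    b=ray('wrist',np.array((401.5,411))*.7,o['position'][2]+h,o); print('ball',b, m.T@(b-o['position']), 'move/.6',(r-b)/.6)
a,b=[ray('wrist',np.array(q)*.7,.074,o) for q in((283,221),(530,218))]
d=b-a; e=np.degrees(np.arctan2(d[1],d[0])); print(np.linalg.norm(d),e,a,b)
u=d/np.linalg.norm(d); print('centre',(a+b)/2+.048*np.array([u[1],-u[0],0]))
o=get_obs();print(o['position'])
E
```

```text
ring [0.55833086 0.06134606 0.024     ]
ball [0.55888165 0.0526767  0.16359525] [-0.00376459 -0.00028239 -0.01499856] move/.6 [-0.00091798  0.01444894 -0.23265876]
ball [0.55817903 0.05459151 0.16659525] [-0.00172605 -0.00028716 -0.01799932] move/.6 [ 0.00025305  0.01125759 -0.23765876]
ball [0.55747642 0.05650632 0.16959525] [ 0.00031248 -0.00029192 -0.02100008] move/.6 [ 0.00142407  0.00806623 -0.24265876]
0.1269082470687828 20.728252629166928 [0.48348995 0.08166211 0.074     ] [0.60218338 0.12657952 0.074     ]
centre [0.55982559 0.05922787 0.074     ]
[0.55722376 0.05844842 0.14873333]
```

>>> step_arm(commands=[38,0.0013,0.0035,-0.04,0,0,0,38,0.0013,0.0035,-0.08,0,0,0,38,0.0013,0.0035,-0.12,0,0,0,38,0.0013,0.0035,-0.15,0,0,0,38,0.0013,0.0035,-0.17,0,0,0,38,0.0013,0.0035,-0.18,0,0,0,38,0.0013,0.0035,-0.188,0,0,0,38,0.0013,0.0035,-0.195,0,0,0,38,0.0013,0.0035,-0.2,0,0,0,38,0.0013,0.0035,-0.2,0,0,0])

```text
clock: 6.55
position: [0.558, 0.061, 0.0286]
ee_rot: [0.572, 0.82, 0.0, -0.0]
ft_force: [-0.8, -1.3, 0.2]
grip_width: 0.5
grasp_force: 25.6
```

```bash
python3 - <<'E'
from h import *
o=get_obs(); print(o['clock'],o['position'],yaw(o),o['ft_force'],o['grip_width'])
E
```

```text
6.55 [0.55796691 0.06100984 0.02857832] 20.2674575911512 [-0.78402701 -1.26155174  0.18804975] 0.49989590430588193
```

>>> step_arm(commands=[38,0,0,-0.0015,0,0,0,38,0,0,-0.003,0,0,0,38,0,0,-0.0045,0,0,0,38,0,0,-0.006,0,0,0,38,0,0,-0.007,0,0,0,38,0,0,-0.008,0,0,0,38,0,0,-0.009,0,0,0,38,0,0,-0.01,0,0,0,38,0,0,-0.01,0,0,0,38,0,0,-0.01,0,0,0])

```text
clock: 7.8
position: [0.5582, 0.061, 0.0228]
ee_rot: [0.572, 0.82, 0.0, 0.0]
ft_force: [0.1, -0.7, 3.4]
grip_width: 0.495
grasp_force: 25.8
```

>>> step_arm(commands=[44,0,0,0,0,0,0,48,0,0,0,0,0,0,54,0,0,0,0,0,0,60,0,0,0,0,0,0,60,0,0,0,0,0,0,60,0,0,0.02,0,0,0,60,0,0,0.06,0,0,0,60,0,0,0.12,0,0,0,60,0,0,0.2,0,0,0,60,0,0,0.28,0,0,0])

```text
clock: 9.05
position: [0.5572, 0.061, 0.1926]
ee_rot: [0.572, 0.821, -0.0, -0.0]
ft_force: [0.6, 0.4, 0.0]
grip_width: 0.704
grasp_force: 0.0
```

```bash
python3 - <<'E'
from h import *
o=shot('wrist','w4.png'); print(o['clock'],o['position'],yaw(o),o['ft_force'],o['grip_width'])
import pickle; pickle.dump(o,open('w4.pkl','wb'))
E
```

```text
9.05 [0.55722816 0.0610086  0.19255788] 20.289647229723414 [0.5707929  0.41542197 0.03569683] 0.7042235591129835
```

View pics/w4.png

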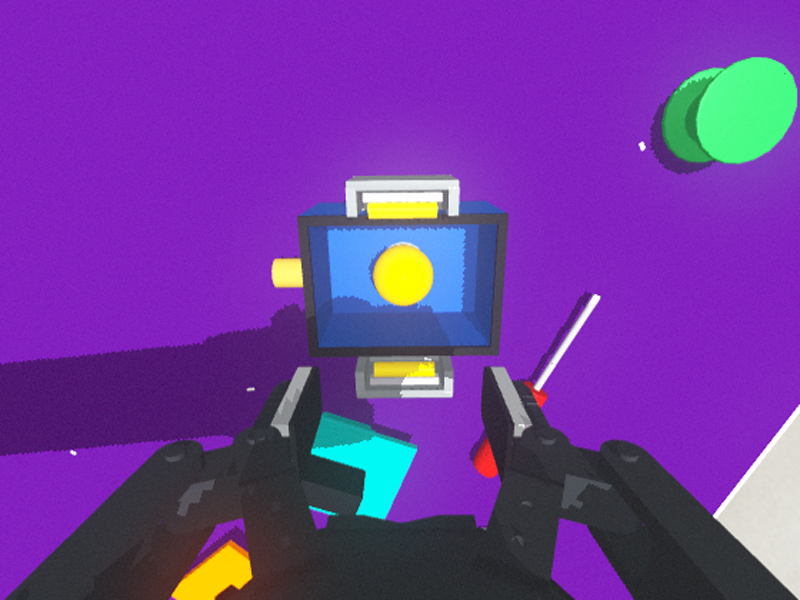

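```bash
python3 - <<'E'
from h import *
import pickle; o=pickle.load(open('w4.pkl','rb'))
P=[ray('wrist',np.array(q)*.7,.074,o)[:2] for q in((299,216),(507,213),(500,354),(310,356))]
print(np.round(P,4),np.mean(P,0))
for a,b in((0,1),(3,2),(3,0),(2,1)):
    d=P[b]-P[a]; print(np.linalg.norm(d),np.degrees(np.arctan2(d[1],d[0])))
print('ball',ray('wrist',np.array((403,275))*.7,.041,o))
o=get_obs();print(o['position'],yaw(o),o['joint_pos'].round(2))
E
```

```text
[[ 0.482   0.0817]
 [ 0.6013  0.1278]
 [ 0.6375  0.0387]
 [ 0.5153 -0.0082]] [0.55903802 0.06002426]
0.12796213448843527 21.12282929097595
0.13083446598567464 21.00220582457802
0.09585280812827832 110.36450248600865
0.0961332284401161 112.07852889533136
ball [0.55867232 0.05962773 0.041     ]
[0.55981246 0.06208518 0.19897923] 20.31052577133019 [ 0.58  0.35 -0.94  1.64  0.29  1.29 -0.05]
```

>>> step_arm(commands=[60,-0.0455,-0.648,0,0,0,0.237,60,-0.0455,-0.648,0,0,0,0.237,60,-0.0455,-0.648,0,0,0,0.237,60,-0.0455,-0.648,0,0,0,0.237,60,-0.0455,-0.648,0,0,0,0.237,60,-0.0455,-0.648,-0.065,0,0,0.237,60,-0.0455,-0.648,-0.065,0,0,0.237,60,-0.0455,-0.648,-0.065,0,0,0.237,60,-0.0455,-0.648,-0.065,0,0,0.237,60,-0.0455,-0.648,-0.065,0,0,0.237])

```text
clock: 10.35
position: [0.5313, -0.3263, 0.1525]
ee_rot: [0.233, 0.972, -0.0, 0.0]
ft_force: [0.2, 0.0, 0.6]
grip_width: 0.702
grasp_force: 0.0
```

```bash
python3 - <<'E'
from h import *
o=shot('wrist','w5.png'); print(o['clock'],o['position'],yaw(o),o['joint_pos'].round(2))
import pickle; pickle.dump(o,open('w5.pkl','wb'))
E
```

```text
10.35 [ 0.53131919 -0.32628652  0.15249241] 63.05710643665318 [ 1.13  0.53 -0.89  1.53  0.42  1.28  1.29]
```

View pics/w5.png

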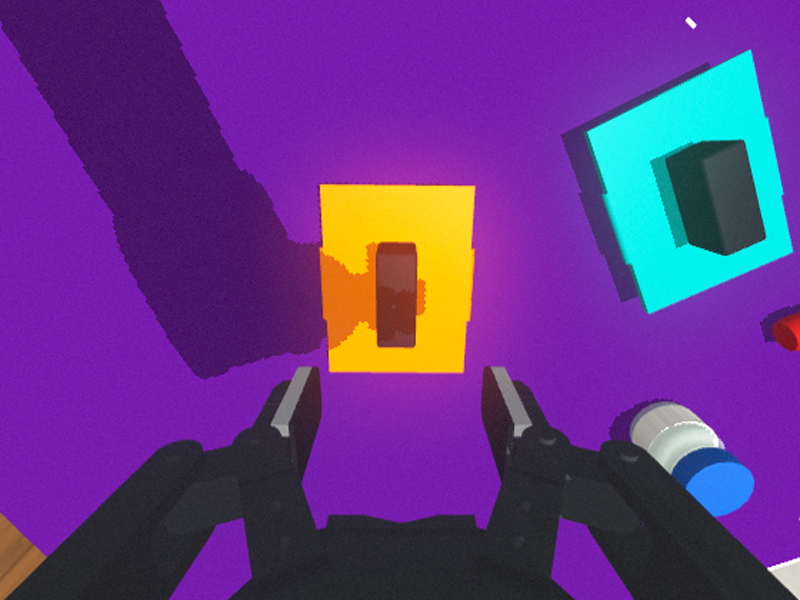

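```bash
python3 - <<'E'
from h import *
import pickle; o=pickle.load(open('w5.pkl','rb'))
P=[ray('wrist',np.array(q)*.7,.026,o)[:2] for q in((320,184),(475,186),(464,373),(329,373))]
c=np.mean(P,0); print(np.round(P,4),c)
for a,b in((3,0),(2,1),(0,1),(3,2)):
    d=P[b]-P[a]; print(np.linalg.norm(d),np.degrees(np.arctan2(d[1],d[0])))
Q=[ray('wrist',np.array(q)*.7,.06,o)[:2] for q in((377,243),(416,243),(415,347),(377,347))]
print('ridge top',np.mean(Q,0))
n=get_obs();p=n['position'];print(p,yaw(n),(c-p[:2])/.6)
E
```

```text
[[ 0.4511 -0.342 ]
 [ 0.4957 -0.2569]
 [ 0.6121 -0.3166]
 [ 0.5681 -0.4033]] [ 0.53175607 -0.3297335 ]
0.13203626280181652 152.33120672529932
0.13077815218765973 152.8452662116383
0.0960682942286107 62.345577368912124
0.09725014365931554 63.08975294862927
ridge top [ 0.52822881 -0.32805929]
[ 0.53126487 -0.32647786  0.15242701] 63.044731115087295 [ 0.00081866 -0.00542607]
```

>>> step_arm(commands=[60,0.001,-0.0048,-0.04,0,0,-0.002,60,0.001,-0.0048,-0.09,0,0,-0.002,60,0.001,-0.0048,-0.14,0,0,-0.002,60,0.001,-0.0048,-0.18,0,0,-0.002,60,0.001,-0.0048,-0.204,0,0,-0.002,50,0.001,-0.0048,-0.204,0,0,-0.002,40,0.001,-0.0048,-0.204,0,0,-0.002,30,0.001,-0.0048,-0.204,0,0,-0.002,18,0.001,-0.0048,-0.204,0,0,-0.002,18,0.001,-0.0048,-0.204,0,0,-0.002], squeeze=100)

```text
clock: 11.65
position: [0.5318, -0.331, 0.0304]
ee_rot: [0.237, 0.971, -0.0, 0.001]
ft_force: [-2.2, 1.0, 6.8]
grip_width: 0.262
grasp_force: 97.8
```

>>> step_arm(commands=[18,0,0,0,0,0,0,18,0,0,0,0,0,0,18,0,0,0,0,0,0,18,0,0,0,0,0,0,18,0,0,0.005,0,0,0,18,0,0,0.02,0,0,0,18,0,0,0.05,0,0,0,18,0,0,0.1,0,0,0,18,0,0,0.1,0,0,0,18,0,0,0.1,0,0,0])

```text
clock: 12.9
position: [0.531, -0.3307, 0.0891]
ee_rot: [0.237, 0.971, -0.0, -0.0]
ft_force: [0.3, -1.0, -3.0]
grip_width: 0.263
grasp_force: 97.9
```

```bash
python3 - <<'E'
from h import *
o=shot('wrist','w6.png'); print(o['clock'],o['position'],yaw(o),o['ft_force'],o['torque'],o['grip_width'],o['joint_pos'].round(2))
import pickle; pickle.dump(o,open('w6.pkl','wb'))
E
```

```text
12.9 [ 0.53101845 -0.33069342  0.08912663] 62.5658152712943 [ 0.26795068 -1.01644895 -3.02497005] [-0.02319876  0.06073036  0.01708156] 0.2632293879996006 [ 1.11  0.6  -0.85  1.58  0.48  1.18  1.26]
```

View pics/w6.png

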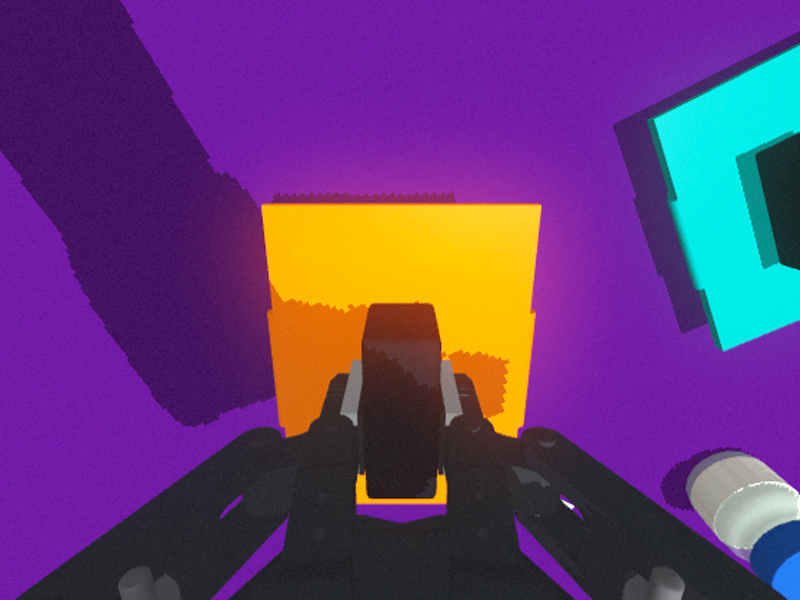

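```bash
python3 - <<'E'
from h import *
import pickle; o=pickle.load(open('w6.pkl','rb')); m=R.from_quat(o['ee_rot']).as_matrix()
z=o['position'][2]-.0044
P=[m.T@(ray('wrist',np.array(q)*.7,z,o)-o['position']) for q in((262,205),(541,205),(402,504),(287,437),(524,437))]
print(np.round(P,4)); print('yaw off',np.degrees(np.arctan2(*(P[1]-P[0])[:2])))
n=get_obs();print(n['position'],yaw(n))
E
```

```text
[[ 0.0661 -0.0481  0.0044]
 [ 0.0661  0.0481  0.0044]
 [-0.0647  0.0003  0.0044]
 [-0.0293 -0.0477  0.0044]
 [-0.0292  0.0512  0.0044]]
yaw off 0.010681366623011501
[ 0.53074884 -0.3305891   0.08861405] 62.56608155160533
```

>>> step_arm(commands=[18,0,0,0.08,0,0,0.03,18,0,0.05,0.17,0,0,0.07,18,0.03,0.13,0.23,0,0,0.11,18,0.06,0.22,0.269,0,0,0.15,18,0.09,0.31,0.269,0,0,0.2,18,0.12,0.4,0.269,0,0,0.24,18,0.15,0.49,0.269,0,0,0.268,18,0.18,0.58,0.269,0,0,0.268,18,0.2,0.66,0.269,0,0,0.268,18,0.219,0.716,0.269,0,0,0.268])

```text
clock: 14.2
position: [0.6623, 0.1017, 0.2495]
ee_rot: [-0.182, 0.983, 0.0, -0.001]
ft_force: [1.0, 0.7, -0.7]
grip_width: 0.263
grasp_force: 98.2
```

>>> step_arm(commands=[18,0,0,0,0,0,0,18,0,0,0,0,0,0,18,0,0,0,0,0,0,18,0,0,0,0,0,0,18,0,0,0,0,0,0,18,0,0,0,0,0,0,18,0,0,0,0,0,0,18,0,0,0,0,0,0,18,0,0,0,0,0,0,18,0,0,0,0,0,0])

```text
clock: 15.45
position: [0.6627, 0.099, 0.2506]
ee_rot: [-0.181, 0.984, 0.0, 0.0]
ft_force: [-0.6, -0.4, -1.5]
grip_width: 0.261
grasp_force: 98.3
```

```bash
python3 - <<'E'
from h import *
o=shot('wrist','w7.png'); print(o['clock'],o['position'],yaw(o),o['joint_pos'].round(2))
import pickle; pickle.dump(o,open('w7.pkl','wb'))
E
```

```text
15.45 [0.66267685 0.09899227 0.25063558] 110.81447558930428 [ 0.45  0.64 -1.07  1.26  0.55  1.55  1.39]
```

View pics/w7.png

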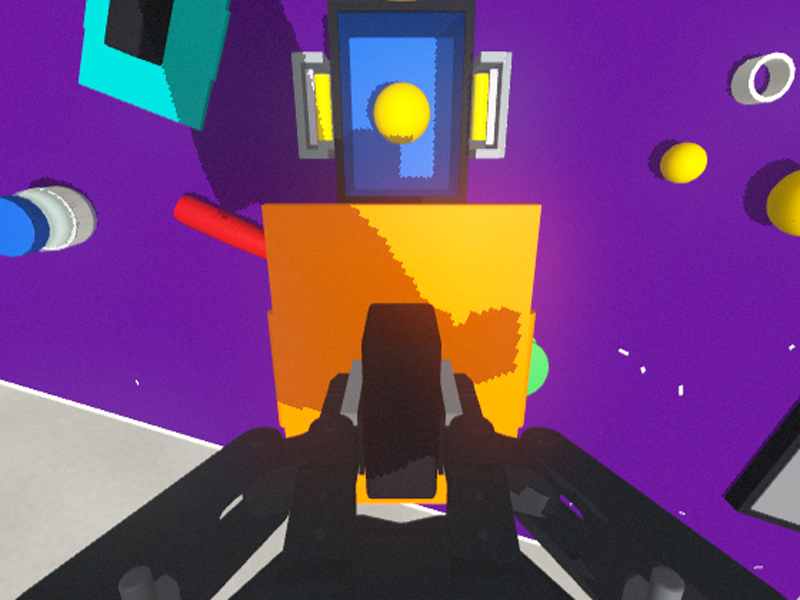

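```bash
python3 - <<'E'
from h import *
import pickle; o=pickle.load(open('w7.pkl','rb')); m=R.from_quat(o['ee_rot']).as_matrix()
im=camera('wrist').astype(int); cv2.imwrite('pics/raw7.png',im[:,:,::-1].astype('uint8'))
d=im.max(2)
for r in (14,26,112,120,128,134): print(r,d[r,226:248].tolist(),'|',d[r,320:336].tolist())
for c in(250,270,300,315): print('col',c,d[0:14,c].tolist(),'|',d[128:146,c].tolist())
E
```

```text
14 [96, 96, 94, 86, 61, 64, 61, 64, 67, 57, 89, 132, 135, 127, 128, 125, 126, 127, 126, 125, 126, 126] | [110, 111, 113, 112, 113, 92, 68, 73, 69, 68, 72, 66, 110, 161, 162, 161]
26 [157, 97, 97, 97, 69, 59, 63, 64, 64, 58, 57, 116, 129, 134, 133, 134, 131, 136, 154, 194, 189, 195] | [116, 112, 111, 117, 112, 68, 70, 73, 73, 68, 72, 69, 161, 162, 162, 163]
112 [95, 95, 95, 94, 100, 96, 94, 95, 82, 60, 65, 65, 66, 69, 68, 108, 109, 109, 111, 112, 111, 131] | [111, 98, 100, 99, 99, 101, 101, 100, 160, 163, 168, 160, 161, 163, 163, 162]
120 [93, 94, 98, 98, 95, 96, 96, 97, 94, 65, 72, 71, 69, 68, 69, 91, 110, 109, 108, 106, 113, 109] | [117, 99, 109, 112, 111, 108, 109, 125, 162, 160, 166, 159, 164, 161, 162, 164]
128 [95, 91, 93, 94, 96, 93, 93, 93, 94, 80, 72, 76, 72, 74, 72, 76, 108, 108, 107, 106, 109, 109] | [111, 110, 120, 118, 118, 118, 116, 136, 163, 160, 162, 161, 161, 158, 162, 158]
134 [98, 94, 94, 96, 93, 93, 93, 95, 100, 84, 76, 78, 74, 74, 78, 78, 107, 106, 108, 114, 118, 122] | [114, 122, 125, 127, 125, 123, 122, 162, 162, 159, 161, 162, 159, 160, 162, 163]
col 250 [81, 63, 61, 58, 59, 59, 60, 51, 79, 121, 127, 129, 125, 126] | [152, 149, 151, 153, 135, 128, 122, 125, 121, 85, 84, 86, 87, 89, 145, 246, 255, 255]
col 270 [68, 64, 60, 60, 64, 60, 63, 60, 79, 124, 128, 129, 130, 129] | [156, 152, 155, 153, 134, 124, 123, 126, 127, 101, 100, 101, 104, 105, 156, 247, 255, 255]
col 300 [76, 63, 63, 67, 62, 64, 63, 57, 80, 122, 124, 127, 128, 127] | [154, 151, 154, 154, 135, 122, 124, 122, 125, 117, 120, 121, 127, 131, 172, 249, 255, 255]
col 315 [82, 62, 62, 64, 64, 64, 69, 61, 82, 125, 124, 127, 127, 126] | [109, 111, 112, 114, 112, 119, 124, 127, 126, 122, 128, 128, 130, 129, 173, 249, 255, 255]
```

```bash
python3 - <<'E'
from h import *
import pickle; o=pickle.load(open('w7.pkl','rb')); m=R.from_quat(o['ee_rot']).as_matrix()
f=lambda u,v,z:(m.T@(ray('wrist',(u,v),z,o)-o['position']))[:2]
L=np.array([f(u,v,.074) for v,u in((14,229.2),(26,229.7),(112,234.1),(120,234.5),(128,235.1))])
Rr=np.array([f(u,v,.074) for v,u in((14,332),(26,331.5),(112,327.5),(120,327.2),(128,327.1),(134,326.5))])
for q in(L,Rr):
    p=np.polyfit(q[:,0],q[:,1],1); print(q.round(4).tolist(),np.degrees(p[0]),'y at .11',np.polyval(p,.11))
for u in(250,270,300,315): print(f(u,8.2,.071)[0],f(u,136.5,.074)[0],f(u,.1,.074)[0])
print('cover front',[ (m.T@(ray('wrist',(u,v),o['position'][2]-.0044,o)-o['position']))[:2] for u,v in((280,142.2),)])
n=get_obs();print(n['position'],yaw(n))
E
```

```text
[[0.1652, -0.0479], [0.1554, -0.048], [0.0778, -0.0478], [0.0699, -0.0478], [0.0618, -0.0475]] -0.19504383169531395 y at .11 -0.04781886315400263
[[0.1652, 0.0483], [0.1554, 0.0483], [0.0778, 0.0485], [0.0699, 0.0486], [0.0618, 0.0489], [0.0557, 0.0486]] -0.22676004589877624 y at .11 0.04849293243928215
0.1706717596139146 0.05313136046944417 0.17629789985723668
0.17066756957594106 0.05313386791693418 0.17629343209544412
0.17066128537466443 0.053137628506228836 0.17628673135829134
0.17065814365901574 0.05313950853905574 0.1762833813971346
cover front [array([6.67424340e-02, 9.95034752e-06])]
[0.66267794 0.09896302 0.25061426] 110.8135846400473
```

>>> step_arm(commands=[18,-0.04,-0.015,-0.02,0,0,0.001,18,-0.08,-0.03,-0.05,0,0,0.001,18,-0.12,-0.045,-0.08,0,0,0.001,18,-0.155,-0.058,-0.11,0,0,0.001,18,-0.1732,-0.0652,-0.14,0,0,0.001,18,-0.1732,-0.0652,-0.17,0,0,0.001,18,-0.1732,-0.0652,-0.19,0,0,0.001,18,-0.1732,-0.0652,-0.205,0,0,0.001,18,-0.1732,-0.0652,-0.209,0,0,0.001,18,-0.1732,-0.0652,-0.209,0,0,0.001])

```text
clock: 16.8
position: [0.559, 0.0602, 0.1254]
ee_rot: [-0.182, 0.983, 0.0, 0.0]
ft_force: [-0.0, 0.3, -1.4]
grip_width: 0.262
grasp_force: 98.3
```

>>> step_arm(commands=[18,0,0,0,0,0,0,18,0,0,0,0,0,0,18,0,0,0,0,0,0,18,0,0,0,0,0,0,18,0,0,0,0,0,0,18,0,0,0,0,0,0,18,0,0,0,0,0,0,18,0,0,0,0,0,0,18,0,0,0,0,0,0,18,0,0,0,0,0,0])

```text
clock: 18.05
position: [0.5588, 0.0598, 0.1252]
ee_rot: [-0.182, 0.983, 0.0, -0.0]
ft_force: [0.6, -0.3, -1.2]
grip_width: 0.261
grasp_force: 98.3
```

```bash
python3 - <<'E'
from h import *
o=get_obs(); print(o['clock'],o['position'],yaw(o),o['ft_force'],o['torque'],o['ee_rot'])
E
```

```text
18.05 [0.5587626  0.05983537 0.12521711] 110.98997217326017 [ 0.61073876 -0.28157459 -1.23814904] [-0.01540188  0.02039099  0.0161351 ] [-1.82149481e-01  9.83270849e-01  5.79422405e-05 -1.05738355e-05]
```

>>> step_arm(commands=[18,0,0,-0.008,0,0,0,18,0,0,-0.016,0,0,0,18,0,0,-0.022,0,0,0,18,0,0,-0.025,0,0,0,18,0,0,-0.028,0,0,0,18,0,0,-0.031,0,0,0,18,0,0,-0.034,0,0,0,18,0,0,-0.037,0,0,0,18,0,0,-0.04,0,0,0,18,0,0,-0.04,0,0,0])

```text
clock: 19.3
position: [0.5587, 0.0598, 0.1011]
ee_rot: [-0.182, 0.983, 0.0, -0.0]
ft_force: [-0.6, -0.2, -1.6]
grip_width: 0.264
grasp_force: 98.3
```

```bash
python3 - <<'E'
from h import *
o=get_obs(); print(o['clock'],o['position'],yaw(o),o['ft_force'],o['torque'],o['ee_rot'])
E
```

```text
19.3 [0.55869254 0.05979353 0.10109122] 110.98764291234629 [-0.62161018 -0.19800915 -1.58584695] [0.0299483  0.02902177 0.01100961] [-1.82129498e-01  9.83274546e-01  3.71275613e-05 -1.04754165e-04]
```

>>> step_arm(commands=[18,0,0,-0.002,0,0,0,18,0,0,-0.004,0,0,0,18,0,0,-0.005,0,0,0,18,0,0,-0.006,0,0,0,18,0,0,-0.007,0,0,0,18,0,0,-0.008,0,0,0,18,0,0,-0.009,0,0,0,18,0,0,-0.01,0,0,0,18,0,0,-0.01,0,0,0,18,0,0,-0.01,0,0,0])

```text
clock: 20.55
position: [0.5589, 0.0598, 0.096]
ee_rot: [-0.182, 0.983, -0.0, 0.0]
ft_force: [-3.5, -2.0, 9.5]
grip_width: 0.262
grasp_force: 99.6
```

```bash
python3 - <<'E'
from h import *
o=get_obs(); print(o['clock'],o['position'],yaw(o),o['ft_force'],o['torque'],o['ee_rot'])
E
```

```text
20.55 [0.55891699 0.05980974 0.09603522] 110.98706244166056 [-3.53464727 -2.00591248  9.54469843] [-0.32974546  0.95287248  0.01050412] [-1.82124524e-01  9.83275428e-01 -2.75624152e-04  1.18403780e-04]
```

>>> step_arm(commands=[18,-0.0004,-0.0002,0,0,0,0,18,-0.0008,-0.0003,0,0,0,0,18,-0.0012,-0.0005,0,0,0,0,18,-0.0012,-0.0005,0,0,0,0,18,-0.0012,-0.0005,0,0,0,0,18,-0.0012,-0.0005,0,0,0,0,18,-0.0012,-0.0005,0,0,0,0,18,-0.0012,-0.0005,0,0,0,0,18,-0.0012,-0.0005,0,0,0,0,18,-0.0012,-0.0005,0,0,0,0])

```text
clock: 21.8
position: [0.5588, 0.0598, 0.0962]
ee_rot: [-0.182, 0.983, -0.0, 0.001]
ft_force: [-0.5, -0.1, 6.6]
grip_width: 0.263
grasp_force: 99.6
```

```bash
python3 - <<'E'
from h import *
o=get_obs(); print(o['clock'],o['position'],yaw(o),o['ft_force'],o['torque'],o['ee_rot'])
E
```

```text
21.8 [0.55881984 0.05980226 0.09615542] 110.99153634343122 [-0.46149993 -0.13181779  6.62302559] [-0.15361058  0.18821785 -0.01894523] [-1.82162998e-01  9.83267945e-01 -3.54674385e-05  8.88744006e-04]
```

>>> step_arm(commands=[18,-0.0004,-0.0002,-0.0015,0,0,0,18,-0.0004,-0.0002,-0.003,0,0,0,18,-0.0004,-0.0002,-0.0045,0,0,0,18,-0.0004,-0.0002,-0.006,0,0,0,18,-0.0004,-0.0002,-0.0075,0,0,0,18,-0.0004,-0.0002,-0.009,0,0,0,18,-0.0004,-0.0002,-0.0105,0,0,0,18,-0.0004,-0.0002,-0.012,0,0,0,18,-0.0004,-0.0002,-0.0125,0,0,0,18,-0.0004,-0.0002,-0.0125,0,0,0])

```text
clock: 23.05
position: [0.5586, 0.0597, 0.0871]
ee_rot: [-0.182, 0.983, 0.001, 0.001]
ft_force: [9.6, 2.5, -9.6]
grip_width: 0.262
grasp_force: 98.2
```

```bash
python3 - <<'E'
from h import *
o=get_obs(); print(o['clock'],o['position'],yaw(o),o['ft_force'],o['torque'],o['ee_rot'])
E
```

```text
23.05 [0.55862633 0.05972973 0.0871064 ] 110.99397012778456 [ 9.56086942  2.54010686 -9.58050231] [ 0.66873793 -2.12446569  0.02478793] [-1.82183194e-01  9.83263882e-01  6.17783482e-04  1.01985857e-03]
```

>>> step_arm(commands=[18,0.0005,0.0002,0,0,0,0,18,0.001,0.0004,0,0,0,0,18,0.0014,0.0005,0,0,0,0,18,0.0014,0.0005,0,0,0,0,18,0.0014,0.0005,-0.001,0,0,0,18,0.0014,0.0005,-0.002,0,0,0,18,0.0014,0.0005,-0.003,0,0,0,18,0.0014,0.0005,-0.004,0,0,0,18,0.0014,0.0005,-0.004,0,0,0,18,0.0014,0.0005,-0.004,0,0,0])

```text
clock: 24.3
position: [0.5586, 0.0596, 0.0851]
ee_rot: [-0.182, 0.983, 0.0, -0.0]
ft_force: [5.4, 1.8, -5.5]
grip_width: 0.265
grasp_force: 98.6
```

```bash
python3 - <<'E'
from h import *
o=get_obs(); print(o['clock'],o['position'],yaw(o),o['ft_force'],o['torque'],o['ee_rot'])
E
```

```text
24.3 [0.55858604 0.05964687 0.08513541] 110.98747818479674 [ 5.4265826   1.7682225  -5.51342003] [ 0.28920904 -0.93951184 -0.0458396 ] [-1.82128084e-01  9.83274810e-01  7.93220414e-05 -5.95774850e-05]
```

>>> step_arm(commands=[18,0.0006,0.0002,0,0,0,0,18,0.0012,0.0004,0,0,0,0,18,0.0014,0.0005,-0.0005,0,0,0,18,0.0014,0.0005,-0.001,0,0,0,18,0.0014,0.0005,-0.0015,0,0,0,18,0.0014,0.0005,-0.002,0,0,0,18,0.0014,0.0005,-0.0025,0,0,0,18,0.0014,0.0005,-0.003,0,0,0,18,0.0014,0.0005,-0.003,0,0,0,18,0.0014,0.0005,-0.003,0,0,0])

```text
clock: 25.55
position: [0.5596, 0.0601, 0.0844]
ee_rot: [-0.182, 0.983, -0.0, 0.0]
ft_force: [-5.2, -1.7, 9.7]
grip_width: 0.265
grasp_force: 100.6
```

```bash
python3 - <<'E'
from h import *
o=get_obs(); print(o['clock'],o['position'],yaw(o),o['ft_force'],o['torque'],o['ee_rot'])
E
```

```text
25.55 [0.55959417 0.06005825 0.08436012] 110.98903363061852 [-5.24311441 -1.711481    9.70195039] [-0.2635634  0.9309448  0.0292211] [-1.82141432e-01  9.83272307e-01 -2.49188713e-04  8.84592613e-05]
```

>>> step_arm(commands=[18,-0.0003,-0.0001,0,0,0,0,18,-0.0006,-0.0002,0,0,0,0,18,-0.0006,-0.0002,-0.0003,0,0,0,18,-0.0006,-0.0002,-0.0006,0,0,0,18,-0.0006,-0.0002,-0.0008,0,0,0,18,-0.0006,-0.0002,-0.0008,0,0,0,18,-0.0006,-0.0002,-0.0008,0,0,0,18,-0.0006,-0.0002,-0.0008,0,0,0,18,-0.0006,-0.0002,-0.0008,0,0,0,18,-0.0006,-0.0002,-0.0008,0,0,0])

```text
clock: 26.8
position: [0.5596, 0.0601, 0.0844]
ee_rot: [-0.182, 0.983, -0.0, 0.001]
ft_force: [-5.3, -2.2, 12.4]
grip_width: 0.261
grasp_force: 101.1
```

```bash
python3 - <<'E'
from h import *
o=get_obs(); print(o['clock'],o['position'],yaw(o),o['ft_force'],o['torque'],o['ee_rot'])
E
```

```text
26.8 [0.55964797 0.06008423 0.08439394] 110.98970019558172 [-5.340197   -2.15149626 12.35174477] [-0.25572319  1.06232983  0.03584574] [-1.82147297e-01  9.83271056e-01 -2.83640679e-04  5.58310262e-04]
```

>>> step_arm(commands=[18,-0.0004,-0.0001,-0.0003,0,0,0,18,-0.0008,-0.0003,-0.0006,0,0,0,18,-0.0008,-0.0003,-0.0009,0,0,0,18,-0.0008,-0.0003,-0.0009,0,0,0,18,-0.0008,-0.0003,-0.0009,0,0,0,18,-0.0008,-0.0003,-0.0009,0,0,0,18,-0.0008,-0.0003,-0.0009,0,0,0,18,-0.0008,-0.0003,-0.0009,0,0,0,18,-0.0008,-0.0003,-0.0009,0,0,0,18,-0.0008,-0.0003,-0.0009,0,0,0])

```text
clock: 28.05
position: [0.5596, 0.0601, 0.0843]
ee_rot: [-0.182, 0.983, -0.0, 0.001]
ft_force: [-4.9, -2.6, 16.3]
grip_width: 0.265
grasp_force: 101.6
```

```bash
python3 - <<'E'
from h import *
o=get_obs(); print(o['clock'],o['position'],yaw(o),o['ft_force'],o['torque'],o['ee_rot'])
im=camera('side'); cv2.imwrite('pics/side9.png',im[:,:,::-1])
o=get_obs();print(o['ft_force'],o['position'])
E
```

```text
28.05 [0.55962674 0.06007826 0.0843498 ] 110.98609522231321 [-4.92428041 -2.60497478 16.34029877] [-0.24494468  1.01202992  0.00872117] [-1.82116560e-01  9.83276337e-01 -2.78287950e-04  1.06105234e-03]
[-5.61085969 -2.20587793 16.83537416] [0.55965093 0.06005013 0.08434523]
```

```bash
python3 -c "
from workcell import *
print(hand_in())"
```

```text
the job is handed in; nothing more can be done
None
```

The float is on its seat, and the orange cover snapped past the rollers and sits home by height and force readings. I handed in at about 28 s with the cover still gripped and pressed down at about 16 N. I had used all 10 picture views, so I did not check by picture that it lies flat all round.

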